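# Unpack the stoppered decanter onto its display riser

## Task

Lift the long-necked stoppered decanter out of the packing crate and stand it upright in the middle of the round display riser. The riser's height was set by hand and is not known, so feel for it and set the glass down gently, then let go. Leave the squat jar in its cradle in the crate and do not disturb the other things on the table.

Things in the scene. Friction and masses are not known exactly. Their poses are not given: they have to be found in the camera images.
- decanter: Dark glass decanter, one rigid piece 187 mm long, about 0.3 kg, heavy at the foot. Origin: centre of its flat foot; z axis: foot to stopper. Along z: round body, diameter 72 mm, 0 to 78 mm; shoulder to 108; round neck, diameter 29 mm, 108 to 166; fixed stopper, diameter 36 mm, to 187. It lies in either cradle, neck raised 30 degrees. Held by the neck it may swing in the fingers, towards upright.
- decanter_neck (a point): Point on the decanter's axis in mid neck, 132 mm from the foot: a place to grip it. The centre of mass lies about 50 mm from the foot.
- squat_jar: Squat jar of the same glass, 123 mm long, body diameter 72 mm, low lid with a ball knob; origin at the centre of its foot, z axis to the knob. Lies in the other cradle in the same way, and stays there.
- crate: Fixed open plywood crate, 320 (x) by 290 (y) mm outside, walls 10 mm thick, 85 mm high. Origin: centre of its underside. Two foam V cradles, at x = -68 and +68 mm, hold the lower 78 mm of each glass, with a stop behind the foot, and rise 30 degrees towards the crate's -y side; necks are free all round. A lying glass has its foot's centre at y = +85 mm, height 62 mm.
- riser: Fixed display riser: steel foot of diameter 120 mm, clamped column, and a level round wooden plate, diameter 116 mm, 10 mm thick, centred over it on a stiff rubber mount (gives 1 mm per 6 N, 5 mm at most). Origin: centre of the foot's underside, at table height. The plate's top is anywhere from 40 to 100 mm above the table and no reading gives it: find it by sight or touch.
- glass_bowl: Bystander: glass bowl, diameter 110 mm, 50 mm high; origin at the centre of its underside.
- bud_vase: Bystander: small vase, widest diameter 68 mm, 130 mm high; origin at the centre of its underside.
- brush: Bystander: dusting brush lying on the table, under 250 mm long.
- tape_roll: Bystander: roll of tape lying flat, diameter 100 mm, 25 mm high; origin at the centre of its underside.
Mind the look-alikes: they are no part of the job. There is more than one size of the riser; the job needs the middle-sized.

How it is judged:
By the outcome, as a careful person would: the job done as asked, in the order asked, and still so for the second after the job is handed in, with the robot touching nothing.
It also fails if it takes over 43 s, if anything falls off the work surface, if the arm or the gripper's body presses on something with over 40 N, if the wrist force passes 120 N, or if a joint passes its speed limit or range.

## Robot

A 6-joint arm with a two-finger parallel gripper is mounted at the origin on the work surface. World frame = base frame: x ahead of the robot, y to its left, z up, the work surface at z = 0. Lengths are in m, angles in rad, forces in N, time in s.
With the tool pointing down it reaches from about 0.3 to 0.875 m from the base axis. Payload 6.4 kg.
Tool frame: the origin (TCP) lies on the centre line of the jaws, within the pads' length; the fingertips stand 8 mm ahead of it and the grasp point (between the pads) lies 11 mm behind it; z points along the fingers, y is the line along which they close (so a half turn about z gives the same grasp; the last joint's range is limited). The gripper opens to 85 mm and grips with 20 to 120 N. Pads are 22 mm wide; open, the fingers measure 114 mm over their backs; the gripper's body (76 mm by 85 mm) begins 54 mm behind the grasp point. The pads swing forward as they close: fully open they stand 13 mm farther back than shut.
Start: joints at [-1.472, 0.181, 1.607, -0, 1.354, -0.206], TCP at [0.173, -0.549, 0.239] pointing down, gripper open.
Joint ranges: [-2.99, 2.99], [-0.89, 2.07], [0.3, 2.58], [-1.14, 4.28], [0, 2.63], [-3.12, 3.12]. Speed limits (rad/s): [2.57, 2.57, 3.01, 3.14, 3.14, 3.14].

## Interface

Orientations are given as a unit quaternion [w, x, y, z].
In Python, from bench import ctrl gives the robot as it stands.
- The arm moves only by the shell command python3 -m handwheel 'ROWS' [OPENING]. ROWS is JSON, a list that holds one entry, the list of rows, each a list of 4 numbers: the shift along the tool's x, y, z each as a share of 20 cm, from -1 to 1, then the turn about the tool's z as a share of 1.5 rad, from -1 to 1. In form: [[[x, y, z, twist], ...]]. A call has 1 to 10 rows; each row is the pose to reach, as a shift and turn from the pose commanded when the call began, along the tool's axes at that moment; what a row does not reach only later rows make up. A row lasts 1/8 s, in which the tool goes at most 62.5 mm and 10.7 degrees, less where a joint would pass 70% of its speed; a pose out of reach is approached as far as the arm can. A call with a number of a shift or a turn outside -1 to 1 is refused whole. A call with a gripper value outside its range is refused whole. OPENING is the finger opening in mm, from 0 to 85.4, set as the call begins (- or left out, the last holds). The fingers move at their own pace and stop on an object; the grip force is fixed at half the most. Time passes only in rows, so rows that repeat a pose let the fingers close. It gives the time, the measured TCP pose, the force, the opening and the grip force at its end, in the units of the state.
- ctrl.get_obs(): the state, without advancing time (a new reading comes with each control period).
- ctrl.camera(name): name is "scene" or "top" or "wrist"; returns a dict with "color" (480x640x3 uint8, red, green, blue), "range_z" (480x640 float32, m along the optical axis (not along the pixel's ray), 0 where there is no reading), "K" (3x3 intrinsics, pixels), "distortion" ([k1, k2, p1, p2, k3] as OpenCV has them; the pictures are not rectified), "pose" (4x4, takes a point from camera to world coordinates); the wrist camera has in their place "T_tool_cam" (4x4, takes a point from camera to tool coordinates, whose origin is the TCP and whose axes are the flange's). Camera axes: x right, y down, z forward; pixel columns grow to the right and rows downward; lengths in m; the calibration is good to about 2 mm. A picture is of the moment at which its call begins: read the wrist's pose just before it.
- ctrl.hand_in(): hands the job in; it is judged then, once.
The state is a dict: "time_s": time; "q": joint angles; "dq": joint speeds; "joint_efforts": joint torques, N m; "eef_pos": TCP position; "eef_rot": TCP orientation; "wrist_force": force on the tool from outside, world axes, zero at the start; "torque": the same for the moment, N m; "opening": opening from 0.0 (shut) to 1.0 (fully open); "grasp_force": force on a finger pad.
Only numpy, scipy, OpenCV 4.12 (cv2) and the standard library are available. Lean on these libraries where they do the work, as an engineer would, in place of code of your own. Each camera call takes 0.05 s, during which the arm holds its last target. There are 200 camera calls.

## Working session

There is one attempt and no reset: what is moved stays moved. The work goes in short steps, Python scripts to look and compute and a shell command to move; the robot and the scene stay as the last step left them, time stands still between calls to the robot, and variables do not carry over. Pictures are saved under pics/ and viewed, at most 10 in all, crops included, and the job is handed in when it is done.

```bash
ls; mkdir -p pics
cat > h.py <<'E'
import numpy as np,cv2
from bench import ctrl
def shot(n):
    o=ctrl.get_obs(); c=ctrl.camera(n)
    cv2.imwrite(f'pics/{n}_{o["time_s"]:.2f}.png',c['color'][:,:,::-1])
    np.savez(f'pics/{n}.npz',**{k:c[k] for k in c if k in('color','range_z','K','distortion','pose','T_tool_cam')})
    return c
def world(c,uv,z=None,plane=None):
    uv=np.array(uv,float).reshape(-1,1,2)
    n=cv2.undistortPoints(uv,np.array(c['K']),np.array(c['distortion'])).reshape(-1,2)
    r=np.c_[n,np.ones(len(n))]; T=np.array(c['pose'])
    if plane is not None:
        d=r@T[:3,:3].T; s=(plane-T[2,3])/d[:,2]; return T[:3,3]+d*s[:,None]
    return (r*np.array(z).reshape(-1,1))@T[:3,:3].T+T[:3,3]
def cloud(c):
    Z=c['range_z']; v,u=np.mgrid[:480,:640]
    P=world(c,np.c_[u.ravel(),v.ravel()],Z.ravel()).reshape(480,640,3)
    P[Z==0]=np.nan; return P
E
python3 - <<'E'
from h import *
for n in('top','scene'):
    c=shot(n); print(n,c['pose'].round(3).tolist())
o=ctrl.get_obs();print(o)
E
ls pics
```

```text
pics
top [[-0.02, -0.997, 0.072, 0.4], [-1.0, 0.019, -0.01, -0.051], [0.009, -0.072, -0.997, 1.019], [0.0, 0.0, 0.0, 1.0]]
scene [[0.001, 0.651, -0.759, 1.38], [1.0, -0.016, -0.012, -0.038], [-0.02, -0.759, -0.65, 0.876], [0.0, 0.0, 0.0, 1.0]]
{'time_s': 0.1, 'q': array([-1.47225586e+00,  1.81474654e-01,  1.60788847e+00,  7.48509370e-06,
        1.35377621e+00, -2.06319821e-01]), 'dq': array([ 0.00054538, -0.00124129, -0.00269857,  0.0017293 , -0.00014464,
       -0.00011706]), 'joint_efforts': array([ 7.08100397e-04, -4.45876372e+01, -3.52239168e+01, -3.58503303e-04,
        4.14141672e-03,  9.07883134e-06]), 'eef_pos': array([ 0.17255304, -0.54800872,  0.23847922]), 'eef_rot': array([-7.72017009e-04,  9.88404830e-01,  1.51839699e-01,  4.53035166e-05]), 'wrist_force': array([-0.24622086,  0.46104559, -0.69455988]), 'torque': array([-0.00086584, -0.01046679,  0.02802381]), 'grasp_force': 0.0, 'opening': 1.0000826307504447}
scene.npz
scene_0.05.png
top.npz
top_0.00.png
```

View pics/top_0.00.png

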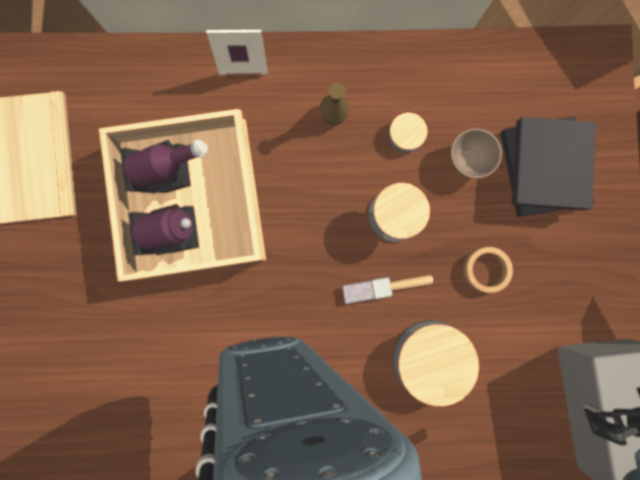

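View pics/scene_0.05.png

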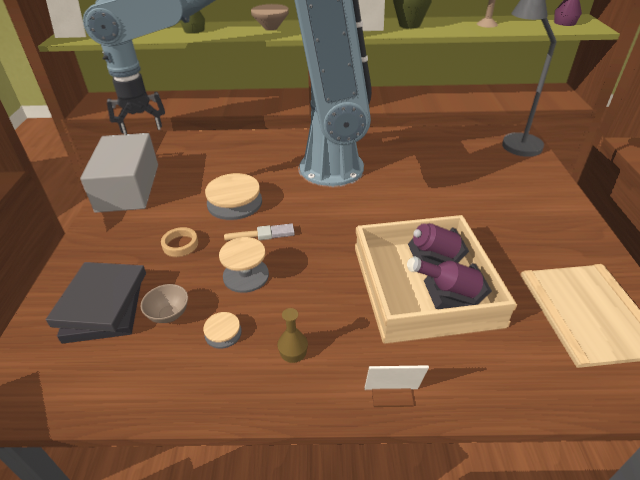

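The top view shows these candidates:
- **Glass:** the long-necked decanter at (160,165) with its neck and pale stopper at (199,149), the squat jar at (163,230), and the bud vase at (335,105).
- **Risers:** small at (408,132), middle at (400,212), and large at (437,363).

By the description I want the decanter at (160,165) and the riser at (400,212). Next I'll measure both and check them in a close crop.

Run:
```python
from h import *
c=dict(np.load('pics/top.npz')); P=cloud(c)
for n,(u,v) in dict(small=(408,132),mid=(400,212),big=(437,363)).items():
    z0=np.nanmedian(P[v-5:v+6,u-5:u+6,2])
    W=P[max(0,v-60):v+60,u-60:u+60]; m=abs(W[...,2]-z0)<.006
    k,l=cv2.connectedComponents(m.astype(np.uint8)); m=l==l[60,60]
    q=W[m]; (cx,cy),r=cv2.minEnclosingCircle(q[:,:2].astype(np.float32)); print(n,z0,(cx,cy),q.mean(0),2*r)
# crate rim
W=P[90:300,80:285]; m=abs(W[...,2]-.085)<.008; q=W[m]
print('crate',m.sum(),cv2.minAreaRect((q[:,:2]*1000).astype(np.float32)))
# decanter pixels by colour
col=c['color'].astype(int);v,u=np.mgrid[:480,:640]
pur=(col[...,0]-col[...,1]>12)&(col[...,2]-col[...,1]>5)&(col[...,0]<130)&(u>110)&(u<210)&(v>130)&(v<260)
for n,mm in(('dec',pur&(v<198)),('jar',pur&(v>=202))):
    q=P[mm];q=q[np.isfinite(q[:,0])];print(n,mm.sum(),len(q),q.mean(0),q.min(0),q.max(0))
for uv in((199,149),(183,154),(170,159),(150,167),(187,224)): print(uv,P[uv[1],uv[0]],c['range_z'][uv[1],uv[0]])
im=c['color'][120:270,90:280,::-1]; cv2.imwrite('pics/crop1.png',cv2.resize(im,None,fx=4,fy=4,interpolation=2))
# obstacles
for n,(a,b) in dict(vase=(335,90),bowl=(477,153),card=(237,40),tape=(489,251)).items(): print(n,P[b,a])
```

```text
small 0.02776376130304886 (0.7066283226013184, -0.2721869647502899) [ 0.70622926 -0.27165307  0.02795393] 0.0837140679359436
mid 0.08519365161220127 (0.5212305188179016, -0.23999996483325958) [ 0.52059644 -0.23944777  0.08536367] 0.11629000306129456
big 0.05671692941997497 (0.19570240378379822, -0.31121036410331726) [ 0.19668166 -0.31095745  0.05677635] 0.16824620962142944
crate 4890 ((563.7319946289062, 222.1092529296875), (321.8672180175781, 301.0411682128906), 7.5679192543029785)
dec 1884 1879 [0.61936732 0.26252664 0.11631424] [0.5857056  0.1778843  0.05755389] [0.66918245 0.33615687 0.15880022]
jar 1784 1778 [0.48796262 0.25076646 0.11273469] [0.44997372 0.19621167 0.04714775] [0.53319893 0.31955368 0.13973174]
(199, 149) [0.63513674 0.16140885 0.16358358] 0.8680868
(183, 154) [0.63050619 0.19687784 0.14591309] 0.8850114
(170, 159) [0.62540219 0.22753482 0.12834299] 0.9018514
(150, 167) [0.61078443 0.26826794 0.12433707] 0.90437466
(187, 224) [0.49501632 0.1944939  0.12680304] 0.89434713
vase [ 0.76051981 -0.10397112  0.13040243]
bowl [ 0.65744359 -0.43065786  0.00814558]
card [0.87945602 0.09601226 0.1054728 ]
tape [ 0.43365458 -0.44052387  0.02640273]
```

View pics/crop1.png

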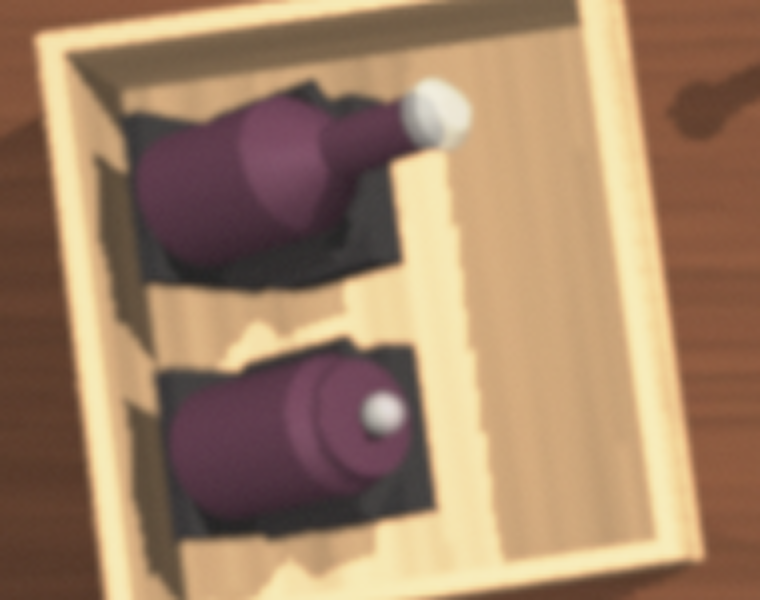

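The crop confirms it: the upper glass has the long neck at about (185,154) in the full top image and a stopper at (199,149). The lower one is the squat jar with its ball knob. I'll fit the decanter's axis to the depth data from both cameras and cross-check the riser.

Run:
```python
from h import *
from scipy.optimize import least_squares
prof=np.array([[0,36],[78,36],[108,14.5],[166,14.5],[167,18],[187,18]])/1000
def fit(Q,p0):
    def res(p):
        d=np.array([np.cos(p[4])*np.cos(p[3]),np.cos(p[4])*np.sin(p[3]),np.sin(p[4])])
        w=Q-p[:3]; s=w@d; r=np.linalg.norm(w-np.outer(s,d),axis=1)
        return np.r_[(r-np.interp(s,prof[:,0],prof[:,1])),3*np.clip(s-.187,0,1)+3*np.clip(-s,0,1)]
    return least_squares(res,p0,loss='soft_l1',f_scale=.002)
p0=[.62,.315,.062,np.radians(-82.4),np.radians(30)]
allq=[]
for n in('top','scene'):
    c=dict(np.load(f'pics/{n}.npz')); Q=cloud(c).reshape(-1,3)
    d=np.array([np.cos(p0[4])*np.cos(p0[3]),np.cos(p0[4])*np.sin(p0[3]),np.sin(p0[4])])
    w=Q-p0[:3]; s=w@d; r=np.linalg.norm(w-np.outer(s,d),axis=1)
    m=(s>.005)&(s<.18)&(abs(r-np.interp(s,prof[:,0],prof[:,1]))<.015)&(Q[:,2]>.085)
    q=Q[m]; allq.append(q); f=fit(q,p0); print(n,len(q),f.x[:3].round(4),np.degrees(f.x[3:]).round(1),'rms',np.sqrt(np.mean(f.fun**2)))
    Qr=Q[(np.hypot(Q[:,0]-.521,Q[:,1]+.24)<.045)&(Q[:,2]>.03)]; print(' riser z',np.median(Qr[:,2]))
    Qr=Q[(np.hypot(Q[:,0]-.521,Q[:,1]+.24)<.08)&(abs(Q[:,2]-np.median(Qr[:,2]))<.005)]; print(' riser c',cv2.minEnclosingCircle(Qr[:,:2].astype(np.float32)), Qr.mean(0))
    T=Q[(abs(Q[:,0]-.4)<.03)&(abs(Q[:,1]+.05)<.03)]; print(' table z',np.median(T[:,2]))
f=fit(np.vstack(allq),p0); x=f.x; print('both',x[:3],np.degrees(x[3:]))
for x in (f.x,):
    d=np.array([np.cos(x[4])*np.cos(x[3]),np.cos(x[4])*np.sin(x[3]),np.sin(x[4])]); print('grip146',x[:3]+.146*d,'grip132',x[:3]+.132*d)
```

```text
top 1981 [0.6201 0.3135 0.0623] [-82.1  30.2] rms 0.001299822379611557
 riser z 0.08536264379031955
 riser c ((0.5212305188179016, -0.23999996483325958), 0.05814500153064728) [ 0.52063027 -0.23955984  0.08537473]
 table z -0.00039755103296634786
scene 1423 [0.6165 0.3149 0.0633] [-82.6  30. ] rms 0.0015110416369224465
 riser z 0.08630923208370989
 riser c ((0.5182197690010071, -0.2384895533323288), 0.05967789143323898) [ 0.52184754 -0.23838218  0.08624979]
 table z 0.0008309789677799495
both [0.61909976 0.31454501 0.06204667] [-82.69924379  30.10399871]
grip146 [0.63515057 0.18926201 0.13527606] grip132 [0.63361145 0.20127545 0.12825406]
```

```bash
python3 -m handwheel '[[[0.83,-0.705,0,0],[0.83,-0.705,0,0],[0.83,-0.705,0,0],[0.83,-0.705,0,0]]]' 65; python3 -m handwheel '[[[0.83,-0.705,0,0],[0.83,-0.705,0,0],[0.83,-0.705,0,0],[0.83,-0.705,0,0]]]'; python3 -m handwheel '[[[0.83,-0.705,0,0],[0.83,-0.705,0,0],[0.83,-0.705,0,0],[0.83,-0.705,0,0]]]'; python3 -m handwheel '[[[0.83,-0.705,0,-0.93],[0.83,-0.705,0,-0.93],[0.83,-0.705,0,-0.93],[0.83,-0.705,0,-0.93],[0.83,-0.705,0,-0.93],[0.83,-0.705,0,-0.93],[0.83,-0.705,0,-0.93],[0.83,-0.705,0,-0.93],[0.83,-0.705,0,-0.93]]]'
```

```text
time_s: 0.6
eef_pos: [0.2896, -0.3613, 0.2388]
eef_rot: [-0.001, 0.988, 0.153, 0.0]
wrist_force: [0.0, -0.4, 0.3]
opening: 0.762
grasp_force: 0.0
time_s: 1.1
eef_pos: [0.4054, -0.1771, 0.2391]
eef_rot: [-0.0, 0.988, 0.153, 0.0]
wrist_force: [0.1, -0.8, -0.1]
opening: 0.762
grasp_force: 0.0
time_s: 1.6
eef_pos: [0.5214, 0.0074, 0.2389]
eef_rot: [-0.0, 0.988, 0.153, -0.0]
wrist_force: [-0.3, -0.2, 0.2]
opening: 0.762
grasp_force: 0.0
time_s: 2.72
eef_pos: [0.6364, 0.1888, 0.2387]
eef_rot: [-0.0, 0.66, 0.751, -0.0]
wrist_force: [-0.7, -0.9, -0.1]
opening: 0.76
grasp_force: 0.0
```

```bash
cat > rel.py <<'E'
import sys
from h import *
from scipy.spatial.transform import Rotation as R
o=ctrl.get_obs(); q=o['eef_rot']; r=R.from_quat([q[1],q[2],q[3],q[0]]); M=r.as_matrix()
print('t',o['time_s'],'pos',o['eef_pos'].round(4),'yaw',np.degrees(np.arctan2(M[1,0],M[0,0])).round(2),'F',o['wrist_force'].round(2),'T',o['torque'].round(3),'open',85.4*o['opening'],'grip',o['grasp_force'])
if len(sys.argv)>1:
    t=np.array(list(map(float,sys.argv[1:4]))); print('share',((t-o['eef_pos'])@M/.2).round(4))
E
python3 rel.py .6355 .189 .1245
```

```text
t 2.725 pos [0.6364 0.1888 0.2387] yaw 97.35 F [-0.74 -0.87 -0.15] T [ 0.004 -0.023  0.023] open 64.92496478263608 grip 0.0
share [ 0.0018 -0.0037  0.5709]
```

```bash
python3 -m handwheel '[[[0,-0.004,0.2,0],[0,-0.004,0.4,0],[0,-0.004,0.5,0],[0,-0.004,0.57,0],[0,-0.004,0.57,0]]]'; python3 rel.py .6355 .189 .1245
python3 - <<'E'
from h import *
c=shot('wrist')
E
ls pics
```

```text
time_s: 3.35
eef_pos: [0.6358, 0.1886, 0.1249]
eef_rot: [-0.0, 0.66, 0.751, -0.0]
wrist_force: [-0.1, 0.0, -0.0]
opening: 0.759
grasp_force: 0.0
t 3.35 pos [0.6358 0.1886 0.1249] yaw 97.37 F [-0.05  0.02 -0.02] T [ 0.001 -0.023 -0.04 ] open 64.84096542783692 grip 0.0
share [ 0.0019 -0.0013  0.002 ]
crop1.png
scene.npz
scene_0.05.png
top.npz
top_0.00.png
wrist.npz
wrist_3.35.png
```

View pics/wrist_3.35.png

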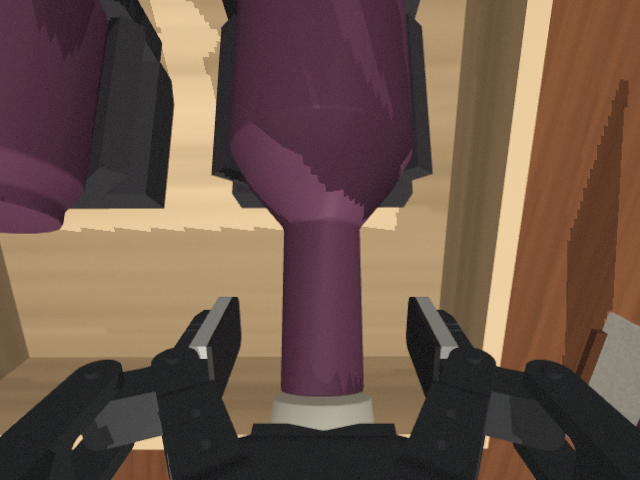

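The neck, at columns 283–362, is centred between the pads (239 to 407). The pads sit below the stopper at row 395, so I'll close.

```bash
python3 -m handwheel '[[[0,0,0,0],[0,0,0,0],[0,0,0,0],[0,0,0,0],[0,0,0,0],[0,0,0,0]]]' 15; python3 rel.py; python3 -m handwheel '[[[0,0,-0.05,0],[0,0,-0.1,0],[0,0,-0.15,0],[0,0,-0.2,0],[0,0,-0.25,0],[0,0,-0.3,0],[0,0,-0.35,0],[0,0,-0.4,0],[0,0,-0.4,0],[0,0,-0.4,0]]]'; python3 rel.py
```

```text
time_s: 4.15
eef_pos: [0.6363, 0.1884, 0.1264]
eef_rot: [0.0, 0.66, 0.751, 0.0]
wrist_force: [-2.7, -2.1, 6.5]
opening: 0.317
grasp_force: 58.8
t 4.15 pos [0.6363 0.1884 0.1264] yaw 97.4 F [-2.7  -2.14  6.46] T [-0.253  0.443  0.185] open 27.0536290166479 grip 58.80825698375702
time_s: 5.4
eef_pos: [0.6357, 0.1886, 0.205]
eef_rot: [-0.0, 0.66, 0.751, -0.0]
wrist_force: [0.7, 0.2, -2.6]
opening: 0.314
grasp_force: 59.3
t 5.4 pos [0.6357 0.1886 0.205 ] yaw 97.39 F [ 0.71  0.17 -2.59] T [-0.157 -0.063 -0.037] open 26.788211039834035 grip 59.32292103767395
```

```bash
python3 -m handwheel '[[[0,0,-0.1,0],[0,0,-0.2,0],[0,0,-0.3,0],[0,0,-0.4,0],[0,0,-0.5,0],[0,0,-0.55,0],[0,0,-0.55,0],[0,0,-0.55,0]]]'; python3 rel.py
python3 - <<'E'
from h import *
c=shot('scene')
im=c['color'][60:360,300:560,::-1]; cv2.imwrite('pics/crop2.png',cv2.resize(im,None,fx=2,fy=2,interpolation=2))
E
```

```text
time_s: 6.4
eef_pos: [0.6355, 0.1886, 0.3142]
eef_rot: [-0.001, 0.66, 0.751, -0.001]
wrist_force: [0.4, -0.6, -2.5]
opening: 0.312
grasp_force: 59.3
t 6.4 pos [0.6355 0.1886 0.3142] yaw 97.39 F [ 0.44 -0.58 -2.54] T [-0.133 -0.057  0.016] open 26.607830601348052 grip 59.315330386161804
```

View pics/crop2.png

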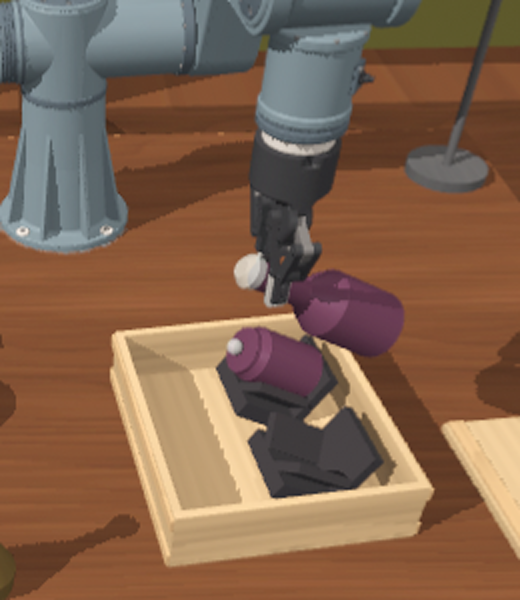

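The crop shows the decanter held by the neck and clear of the crate, with the jar still in its cradle. It hasn't swung: it is still about 30° up, foot towards +y. I'll ease the opening in small steps so it turns in the pads. The 36 mm stopper will stop it slipping through.

```bash
python3 -m handwheel '[[[0,0,0,0],[0,0,0,0]]]' 26; python3 rel.py;  python3 -m handwheel '[[[0,0,0,0],[0,0,0,0]]]' 26.7; python3 rel.py
```

```text
time_s: 6.7
eef_pos: [0.6358, 0.1886, 0.3147]
eef_rot: [-0.0, 0.66, 0.751, -0.0]
wrist_force: [0.1, 0.2, -1.5]
opening: 0.317
grasp_force: 59.3
t 6.7 pos [0.6358 0.1886 0.3147] yaw 97.39 F [ 0.15  0.24 -1.49] T [-0.171 -0.111  0.031] open 27.058165537290538 grip 59.30706202983856
time_s: 6.95
eef_pos: [0.6359, 0.1887, 0.3152]
eef_rot: [-0.0, 0.66, 0.751, -0.0]
wrist_force: [0.4, -0.6, -3.1]
opening: 0.315
grasp_force: 54.8
t 6.95 pos [0.6359 0.1887 0.3152] yaw 97.39 F [ 0.44 -0.6  -3.12] T [-0.182  0.011 -0.012] open 26.869272396277648 grip 54.75099205970764
```

```bash
python3 -m handwheel '[[[0,0,0,0],[0,0,0,0]]]' 27.2; python3 rel.py;  python3 -m handwheel '[[[0,0,0,0],[0,0,0,0]]]' 27.7; python3 rel.py
```

```text
time_s: 7.2
eef_pos: [0.6359, 0.1887, 0.3153]
eef_rot: [0.0, 0.66, 0.751, 0.0]
wrist_force: [-0.5, -0.2, -1.9]
opening: 0.321
grasp_force: 36.9
t 7.2 pos [0.6359 0.1887 0.3153] yaw 97.39 F [-0.48 -0.25 -1.88] T [-0.194 -0.027 -0.059] open 27.396591588511505 grip 36.904284954071045
time_s: 7.45
eef_pos: [0.6359, 0.1887, 0.3153]
eef_rot: [0.0, 0.66, 0.751, -0.0]
wrist_force: [-0.6, 0.2, -2.2]
opening: 0.323
grasp_force: 19.9
t 7.45 pos [0.6359 0.1887 0.3153] yaw 97.39 F [-0.57  0.22 -2.16] T [-0.123 -0.017  0.059] open 27.585554579905278 grip 19.877862632274628
```

```bash
cat > tilt.py <<'E'
from h import *
from scipy.optimize import least_squares
prof=np.array([[0,36],[78,36],[108,14.5],[166,14.5]])/1000
def tilt(cam='scene'):
    o=ctrl.get_obs(); c=shot(cam); P=cloud(c); col=c['color'].astype(int)
    g=o['eef_pos']+[0,0,.011]
    m=(col[...,0]-col[...,1]>12)&(col[...,2]-col[...,1]>5)&(np.linalg.norm(P-g,axis=2)<.17)
    Q=P[m]; Q=Q[Q[:,2]>(.145 if g[2]>.3 else 0.03)]
    def res(p):
        d=np.array([np.cos(p[4])*np.cos(p[3]),np.cos(p[4])*np.sin(p[3]),np.sin(p[4])]); w=Q-p[:3]; s=w@d
        r=np.linalg.norm(w-np.outer(s,d),axis=1)
        return np.r_[r-np.interp(s,prof[:,0],prof[:,1]),3*np.clip(-s,0,1),3*np.clip(s-.17,0,1)]
    best=None
    for e in(30,45,60,75,88):
        a=np.radians([-82.5,e]); d=np.array([np.cos(a[1])*np.cos(a[0]),np.cos(a[1])*np.sin(a[0]),np.sin(a[1])])
        f=least_squares(res,np.r_[g-.146*d,a],loss='soft_l1',f_scale=.002)
        if best is None or f.cost<best.cost: best=f
    x=best.x; d=np.array([np.cos(x[4])*np.cos(x[3]),np.cos(x[4])*np.sin(x[3]),np.sin(x[4])])
    print(cam,'foot',x[:3].round(4),'axis',d.round(3),'elev',np.degrees(x[4]).round(1),'grip at',((g-x[:3])@d).round(4),'off',np.linalg.norm(g-x[:3]-((g-x[:3])@d)*d).round(4),'rms',np.sqrt(np.mean(best.fun**2)).round(4),len(Q))
if __name__=='__main__': tilt()
E
python3 tilt.py; python3 -m handwheel '[[[0,0,0,0],[0,0,0,0],[0,0,0,0]]]' 27.9; python3 rel.py; python3 tilt.py
```

```text
scene foot [0.6173 0.3113 0.246 ] axis [ 0.112 -0.834  0.541] elev 32.7 grip at 0.1477 off 0.0021 rms 0.0008 1734
time_s: 7.88
eef_pos: [0.6359, 0.1887, 0.3153]
eef_rot: [-0.0, 0.66, 0.751, 0.0]
wrist_force: [0.1, 0.5, -2.3]
opening: 0.327
grasp_force: 15.5
t 7.875 pos [0.6359 0.1887 0.3153] yaw 97.39 F [ 0.06  0.5  -2.33] T [-0.117  0.039  0.013] open 27.949760624016864 grip 15.48960064072162
scene foot [0.6202 0.2893 0.2197] axis [ 0.098 -0.69   0.717] elev 45.8 grip at 0.1474 off 0.002 rms 0.0008 1633
```

It's swinging: the elevation went from 33° to 46°. I'll hold at this force.

```bash
python3 -m handwheel '[[[0,0,0,0],[0,0,0,0],[0,0,0,0],[0,0,0,0]]]'; python3 rel.py; python3 tilt.py;  python3 -m handwheel '[[[0,0,0,0],[0,0,0,0],[0,0,0,0]]]' 28.0; python3 rel.py; python3 tilt.py
```

```text
time_s: 8.43
eef_pos: [0.6359, 0.1887, 0.3153]
eef_rot: [-0.0, 0.66, 0.751, 0.0]
wrist_force: [0.1, -0.5, -2.5]
opening: 0.328
grasp_force: 15.5
t 8.425 pos [0.6359 0.1887 0.3153] yaw 97.39 F [ 0.08 -0.51 -2.48] T [-0.166  0.009 -0.001] open 28.048100739562976 grip 15.491689327172935
scene foot [0.6204 0.2894 0.2198] axis [ 0.094 -0.692  0.715] elev 45.7 grip at 0.1474 off 0.0023 rms 0.0008 1635
time_s: 8.85
eef_pos: [0.6359, 0.1887, 0.3153]
eef_rot: [-0.0, 0.66, 0.751, -0.0]
wrist_force: [-0.1, 0.5, -1.9]
opening: 0.322
grasp_force: 12.3
t 8.85 pos [0.6359 0.1887 0.3153] yaw 97.39 F [-0.13  0.48 -1.93] T [-0.131 -0.037  0.014] open 27.527654911415066 grip 12.29379546130076
scene foot [0.6203 0.2894 0.2198] axis [ 0.093 -0.692  0.716] elev 45.7 grip at 0.1474 off 0.0025 rms 0.0008 1634
```

```bash
python3 -m handwheel '[[[0,0,0,0],[0,0,0,0],[0,0,0,0]]]' 28.1; python3 rel.py; python3 tilt.py;  python3 -m handwheel '[[[0,0,0,0],[0,0,0,0],[0,0,0,0]]]' 28.17; python3 rel.py; python3 tilt.py
```

```text
time_s: 9.28
eef_pos: [0.6359, 0.1887, 0.3153]
eef_rot: [-0.0, 0.66, 0.751, 0.0]
wrist_force: [-0.5, -0.3, -2.4]
opening: 0.328
grasp_force: 9.3
t 9.275 pos [0.6359 0.1887 0.3153] yaw 97.39 F [-0.54 -0.29 -2.36] T [-0.207 -0.026  0.027] open 28.035661653288255 grip 9.25844342680648
scene foot [0.6204 0.2893 0.2195] axis [ 0.094 -0.691  0.717] elev 45.8 grip at 0.1475 off 0.0023 rms 0.0009 1630
time_s: 9.7
eef_pos: [0.6359, 0.1887, 0.3153]
eef_rot: [-0.0, 0.66, 0.751, 0.0]
wrist_force: [0.7, -0.6, -2.9]
opening: 0.332
grasp_force: 7.6
t 9.7 pos [0.6359 0.1887 0.3153] yaw 97.39 F [ 0.68 -0.63 -2.91] T [-0.1   -0.018 -0.036] open 28.328476657816807 grip 7.600040948018432
scene foot [0.6209 0.2847 0.2159] axis [ 0.091 -0.664  0.742] elev 47.9 grip at 0.1471 off 0.0027 rms 0.0008 1621
```

```bash
python3 -m handwheel '[[[0,0,0,0],[0,0,0,0]]]' 28.22; python3 rel.py; python3 tilt.py;  python3 -m handwheel '[[[0,0,0,0],[0,0,0,0]]]' 28.27; python3 rel.py; python3 tilt.py
```

```text
time_s: 10.0
eef_pos: [0.6359, 0.1887, 0.3153]
eef_rot: [-0.0, 0.66, 0.751, -0.0]
wrist_force: [0.8, -0.4, -3.4]
opening: 0.33
grasp_force: 6.0
t 10.0 pos [0.6359 0.1887 0.3153] yaw 97.39 F [ 0.85 -0.42 -3.41] T [-0.111  0.042  0.   ] open 28.217201983524635 grip 6.028591857757419
scene foot [0.6223 0.2742 0.2073] axis [ 0.083 -0.602  0.794] elev 52.5 grip at 0.1471 off 0.004 rms 0.0008 1599
time_s: 10.3
eef_pos: [0.6359, 0.1887, 0.3153]
eef_rot: [-0.0, 0.66, 0.751, 0.0]
wrist_force: [-1.1, 0.6, -2.7]
opening: 0.335
grasp_force: 3.2
t 10.3 pos [0.6359 0.1887 0.3153] yaw 97.39 F [-1.07  0.59 -2.71] T [-0.08   0.004 -0.011] open 28.605038309033933 grip 3.2138608692912385
scene foot [0.6285 0.2258 0.1838] axis [ 0.046 -0.321  0.946] elev 71.1 grip at 0.147 off 0.0107 rms 0.0008 1670
```

The decanter is at 71°, pivoting near the stopper rim, and the neck has crept about 10 mm towards the pads' edge. I'll stop the swing here and tighten. Since it leans only 19°, inside its stable range of about 36°, I'll carry it to the riser and let the foot's edge and the plate finish the righting.

```bash
python3 -m handwheel '[[[0,0,0,0],[0,0,0,0],[0,0,0,0]]]' 27.3; python3 rel.py; python3 tilt.py; python3 -m handwheel '[[[-0.06,-0.02,0,0],[-0.18,-0.07,0,0],[-0.32,-0.12,0,0],[-0.46,-0.17,0,0],[-0.6,-0.22,0,0],[-0.75,-0.277,0,0]]]';python3 -m handwheel '[[[-0.15,-0.055,0,0],[-0.3,-0.11,0,0],[-0.45,-0.165,0,0],[-0.6,-0.22,0,0],[-0.75,-0.277,0,0]]]';python3 -m handwheel '[[[-0.15,-0.055,0,0],[-0.3,-0.11,0,0],[-0.45,-0.165,0,0],[-0.58,-0.21,0,0],[-0.68,-0.25,0,0],[-0.75,-0.277,0,0],[-0.75,-0.277,0,0]]]'; python3 rel.py; python3 tilt.py; python3 -c "
from tilt import *
tilt('top')"
```

```text
time_s: 10.72
eef_pos: [0.6359, 0.1887, 0.3153]
eef_rot: [-0.0, 0.66, 0.751, 0.0]
wrist_force: [-0.0, -0.3, -2.3]
opening: 0.323
grasp_force: 10.1
t 10.725 pos [0.6359 0.1887 0.3153] yaw 97.39 F [-0.03 -0.27 -2.28] T [-0.028 -0.063  0.015] open 27.580443751008257 grip 10.117408058722503
scene foot [0.6305 0.2109 0.1796] axis [ 0.036 -0.237  0.971] elev 76.1 grip at 0.1479 off 0.0131 rms 0.0008 1713
time_s: 11.52
eef_pos: [0.5997, 0.0312, 0.3154]
eef_rot: [0.0, 0.66, 0.751, -0.0]
wrist_force: [0.8, -0.0, -1.8]
opening: 0.322
grasp_force: 9.9
time_s: 12.15
eef_pos: [0.5639, -0.1248, 0.3155]
eef_rot: [0.0, 0.66, 0.751, -0.0]
wrist_force: [-0.8, 0.3, -0.9]
opening: 0.322
grasp_force: 9.9
time_s: 13.02
eef_pos: [0.5286, -0.2797, 0.3152]
eef_rot: [-0.0, 0.661, 0.751, 0.0]
wrist_force: [-0.6, -0.4, -3.3]
opening: 0.321
grasp_force: 10.0
t 13.025 pos [ 0.5286 -0.2797  0.3152] yaw 97.32 F [-0.56 -0.42 -3.33] T [ 0.054  0.004 -0.001] open 27.413267878375738 grip 10.010627611773089
scene foot [ 0.5233 -0.2558  0.1804] axis [ 0.036 -0.251  0.967] elev 75.3 grip at 0.1473 off 0.0134 rms 0.0009 1458
top foot [ 0.5295 -0.2569  0.1781] axis [-0.016 -0.232  0.972] elev 76.5 grip at 0.1491 off 0.0132 rms 0.0007 342
```

```bash
python3 -m handwheel '[[[0.03,-0.005,0.08,0],[0.06,-0.01,0.16,0],[0.08,-0.015,0.24,0],[0.083,-0.015,0.31,0],[0.083,-0.015,0.36,0],[0.083,-0.015,0.39,0],[0.083,-0.015,0.39,0]]]'; python3 rel.py; python3 tilt.py; python3 -m handwheel '[[[0,0,0.01,0],[0,0,0.02,0]]]'; python3 -m handwheel '[[[0,0,0.01,0],[0,0,0.01,0]]]'|grep force
```

```text
time_s: 14.0
eef_pos: [0.5238, -0.263, 0.2369]
eef_rot: [-0.0, 0.66, 0.751, 0.0]
wrist_force: [-0.7, -0.1, -2.4]
opening: 0.323
grasp_force: 10.0
t 14.0 pos [ 0.5238 -0.263   0.2369] yaw 97.38 F [-0.73 -0.1  -2.37] T [-0.047 -0.087  0.009] open 27.594629385329533 grip 10.025654048658907
scene foot [ 0.5185 -0.2394  0.1022] axis [ 0.035 -0.249  0.968] elev 75.4 grip at 0.1471 off 0.0135 rms 0.0014 1281
time_s: 14.3
eef_pos: [0.5241, -0.2631, 0.2336]
eef_rot: [0.0, 0.66, 0.751, 0.0]
wrist_force: [-0.0, -0.2, -2.9]
opening: 0.322
grasp_force: 10.0
wrist_force: [0.4, -0.7, -1.4]
grasp_force: 10.0
```

```bash
for i in 1; do python3 -m handwheel '[[[0,0,0.007,0],[0,0,0.007,0]]]'|egrep 'pos|force'; python3 -m handwheel '[[[0,0,0.007,0],[0,0,0.007,0]]]'|egrep 'pos|force'; python3 -m handwheel '[[[0,0,0.007,0],[0,0,0.007,0]]]'|egrep 'pos|force'; python3 rel.py; python3 tilt.py; done
```

```text
eef_pos: [0.5242, -0.2631, 0.2305]
wrist_force: [0.1, -0.7, 1.8]
grasp_force: 10.1
eef_pos: [0.5244, -0.2634, 0.2296]
wrist_force: [-0.6, 0.8, 5.8]
grasp_force: 10.3
eef_pos: [0.5248, -0.2637, 0.229]
wrist_force: [-0.8, 0.3, 8.3]
grasp_force: 10.3
t 15.3 pos [ 0.5248 -0.2637  0.229 ] yaw 97.39 F [-0.85  0.29  8.32] T [-0.028  0.141  0.046] open 26.976953636187854 grip 10.278542733576614
scene foot [ 0.5186 -0.2397  0.0945] axis [ 0.042 -0.25   0.967] elev 75.3 grip at 0.147 off 0.0133 rms 0.0009 1263
```

Contact: the wrist force rose from −2.5 to +8.3 N at TCP z 0.229. Now I'll ease off 1 mm, loosen a little, and walk the neck +y (tool +x) to tip the foot flat.

```bash
python3 -m handwheel '[[[0,0,-0.005,0],[0.02,0,-0.005,0],[0.04,0,-0.005,0],[0.06,0,-0.003,0]]]' 27.5; python3 rel.py; python3 tilt.py
```

```text
time_s: 15.85
eef_pos: [0.5228, -0.2513, 0.2286]
eef_rot: [0.001, 0.66, 0.751, 0.0]
wrist_force: [0.2, -0.3, 4.7]
opening: 0.322
grasp_force: 4.0
t 15.85 pos [ 0.5228 -0.2513  0.2286] yaw 97.39 F [ 0.22 -0.27  4.74] T [-0.044  0.032 -0.005] open 27.53789538672929 grip 3.968065512017347
scene foot [ 0.5187 -0.2389  0.0925] axis [ 0.029 -0.178  0.984] elev 79.6 grip at 0.1471 off 0.014 rms 0.0011 1274
```

Working: the foot stayed put while the elevation rose to 79.6°. I'll continue.

```bash
python3 -m handwheel '[[[0.02,0,0.002,0],[0.04,0,0.004,0],[0.06,0,0.006,0],[0.08,0,0.008,0],[0.08,0,0.008,0]]]'; python3 rel.py; python3 tilt.py
```

```text
time_s: 16.52
eef_pos: [0.5201, -0.2347, 0.2258]
eef_rot: [-0.0, 0.66, 0.751, 0.0]
wrist_force: [-0.1, 1.0, -0.0]
opening: 0.322
grasp_force: 0.0
t 16.525 pos [ 0.5201 -0.2347  0.2258] yaw 97.41 F [-0.06  0.99 -0.04] T [-0.032 -0.014 -0.046] open 27.517852478628505 grip 0.0
scene foot [ 0.5184 -0.2384  0.0903] axis [ 0.016 -0.09   0.996] elev 84.7 grip at 0.1456 off 0.0169 rms 0.0009 1284
```

The pads slipped off the neck's +y side (grip 0). The decanter now leans 5° against the finger edges, within its stable range. Backing the fingers off slowly in +y will let it settle flat.

```bash
python3 -m handwheel '[[[0.008,0,0,0],[0.016,0,0,0],[0.024,0,0,0],[0.032,0,0,0],[0.04,0,0,0],[0.048,0,0,0],[0.056,0,0,0],[0.064,0,0,0],[0.072,0,0,0],[0.08,0,0,0]]]'; python3 rel.py
python3 - <<'E'
from tilt import *
tilt(); tilt('top')
c=dict(np.load('pics/scene.npz')); cv2.imwrite('pics/crop3.png',cv2.resize(c['color'][100:340,130:380,::-1],None,fx=2.4,fy=2.4,interpolation=2))
E
```

```text
time_s: 17.82
eef_pos: [0.5182, -0.2192, 0.2261]
eef_rot: [-0.0, 0.66, 0.751, -0.0]
wrist_force: [-0.3, 1.2, 0.1]
opening: 0.318
grasp_force: 0.1
t 17.825 pos [ 0.5182 -0.2192  0.2261] yaw 97.39 F [-0.35  1.21  0.06] T [ 0.029  0.014 -0.014] open 27.122019161006385 grip 0.14444972290220903
scene foot [ 0.5184 -0.238   0.0875] axis [ 0.004 -0.001  1.   ] elev 90.3 grip at 0.1495 off 0.019 rms 0.0012 1302
top foot [ 0.5231 -0.2392  0.0879] axis [-0.002 -0.009  1.   ] elev 89.5 grip at 0.1489 off 0.022 rms 0.0088 326
```

View pics/crop3.png

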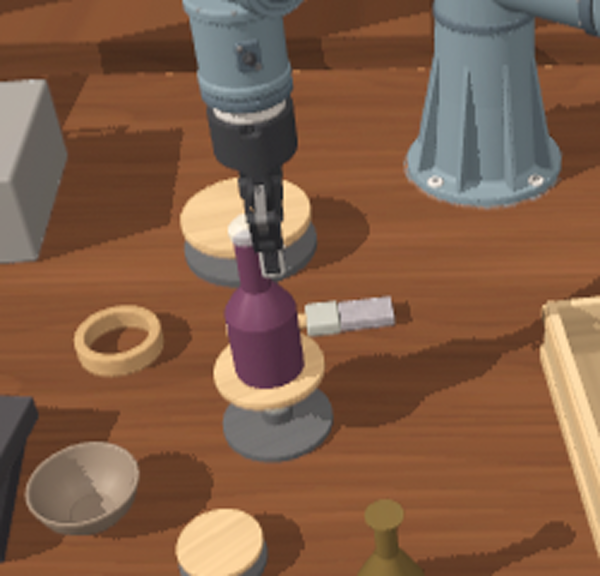

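The crop shows the decanter upright on the middle riser, with the body at columns 230–302 on a plate spanning 215–325. The fit puts the foot at about (0.5205, −0.2385), against the riser centre at (0.521, −0.239). I'll withdraw the fingers in +y, then raise them.

```bash
python3 -m handwheel '[[[0.01,0,0,0],[0.03,0,0,0],[0.06,0,0,0],[0.12,0,0,0],[0.2,0,0,0],[0.3,0,0,0],[0.4,0,0,0],[0.4,0,0,0]]]'; python3 -m handwheel '[[[0.05,0,-0.2,0],[0.1,0,-0.4,0],[0.1,0,-0.5,0],[0.1,0,-0.5,0],[0.1,0,-0.5,0]]]'
python3 - <<'E'
from h import *
from scipy.optimize import least_squares
for n in('scene','top'):
    c=shot(n); P=cloud(c); col=c['color'].astype(int)
    pur=(col[...,0]-col[...,1]>12)&(col[...,2]-col[...,1]>5)&(np.hypot(P[...,0]-.52,P[...,1]+.24)<.06)&(P[...,2]>.09)
    for lo,hi,r in((.092,.16,.036),(.2,.248,.0145)):
        Q=P[pur&(P[...,2]>lo)&(P[...,2]<hi)]
        if len(Q)>10:
            f=least_squares(lambda p:np.hypot(Q[:,0]-p[0],Q[:,1]-p[1])-r,[.52,-.24],loss='soft_l1',f_scale=.002); print(n,lo,f.x.round(4),len(Q))
    W=(col.min(2)>0)&(abs(P[...,2]-.0855)<.005)&(np.hypot(P[...,0]-.52,P[...,1]+.24)<.07)&~pur
    Q=P[W]; f=least_squares(lambda p:np.clip(np.hypot(Q[:,0]-p[0],Q[:,1]-p[1])-.058,0,None)*10,[.52,-.24]); print('plate',f.x.round(4),cv2.minEnclosingCircle(Q[:,:2].astype(np.float32)))
c=dict(np.load('pics/top.npz'));cv2.imwrite('pics/top_end.png',c['color'][:,:,::-1])
E
```

```text
time_s: 18.92
eef_pos: [0.5077, -0.1381, 0.2262]
eef_rot: [-0.0, 0.659, 0.752, 0.0]
wrist_force: [-0.8, 0.1, 0.1]
opening: 0.321
grasp_force: 0.0
time_s: 19.55
eef_pos: [0.5049, -0.1202, 0.3248]
eef_rot: [-0.001, 0.66, 0.751, -0.0]
wrist_force: [-0.1, 0.1, -1.3]
opening: 0.327
grasp_force: 0.0
scene 0.092 [ 0.5185 -0.2377] 599
scene 0.2 [ 0.5188 -0.2378] 207
plate [ 0.5199 -0.2384] ((0.5199906229972839, -0.23900733888149261), 0.05918329954147339)
top 0.092 [ 0.5228 -0.2394] 111
plate [ 0.52 -0.24] ((0.494828462600708, -0.21047662198543549), 0.03170965239405632)
```

View pics/top_end.png

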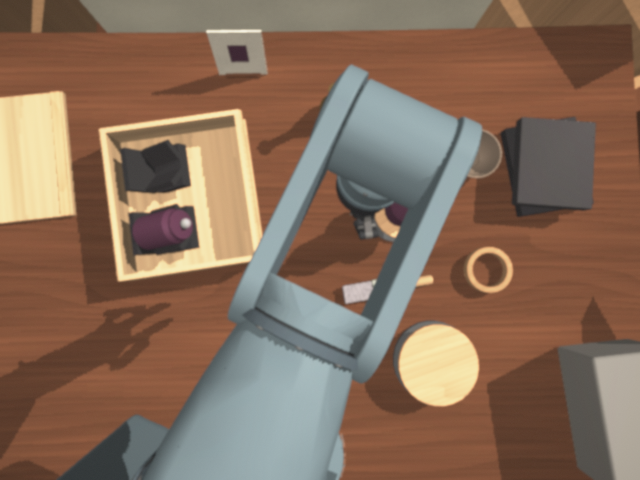

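The top view shows the jar at (163,230) still in its cradle and the decanter's cradle empty. The brush and tape roll haven't moved. The decanter is upright (neck axis over body axis) and within about 2 mm of the plate centre, and the robot is clear of it. I'll hand in.

```bash
python3 -c "
from bench import ctrl
print(ctrl.hand_in())"
```

```text
the job is handed in; nothing more can be done
None
```

The decanter stands upright within about 2 mm of the centre of the middle-sized riser, released with the robot clear of it; the jar is still in its cradle, I saw nothing else disturbed, and I handed the job in at about 20 s (no verdict was returned).

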